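# Fetch the spare lamp bulbs from behind the jar and the bottle

## Robot

A 6-joint arm with a two-finger parallel gripper is mounted at the origin on a cart in front of the work surface, level with it; the furniture and walls round the work are solid. World frame = base frame: x ahead of the robot, y to its left, z up, the work surface at z = 0. Lengths are in m, angles in rad, forces in N, time in s.
With the tool pointing down it reaches from about 0.4 to 0.825 m from the base axis. Payload 7 kg.
Tool frame: the origin (TCP) lies at the centre of the arm's flange, where the gripper is bolted on; the fingertips stand 178 mm ahead of it and the grasp point (between the pads) lies ahead of it (tcp_to_grasp is the z of the grasp point in the tool frame, in m); z points along the fingers, x is the direction in which the jaws open and shut, and the axes are right-handed (so a half turn about z gives the same grasp; the last joint's range is limited). The gripper opens to 88 mm and grips with 3 to 60 N. Pads are 19 mm wide; open, the fingers measure 130 mm over their backs; the gripper's body (78 mm by 193 mm) begins 47 mm behind the grasp point.
Start: joints at [1.602, 0.359, 0.012, 0, -1.224, -0.288], TCP at [0.171, 0.653, 0.405] pointing down, gripper open.
Joint ranges: [-3.07, 3.07], [-1.43, 2.12], [-1.02, 1.25], [-3.03, 1.67], [-3.05, -0], [-3.03, 3.03]. Speed limits (rad/s): [2.39, 2.39, 3.01, 3.14, 3.14, 3.14].

## Interface

Orientations are given as [roll, pitch, yaw] about the fixed x, y, z axes, in that order (R = Rz(yaw) Ry(pitch) Rx(roll)).
In Python, from station import get_state, grab_frame, job_done, tcp_to_grasp gives the robot as it stands.
- The arm moves only by the tool drive_tool, never from a script. Its argument "moves" is a list of rows, each a list of 7 numbers: the shift along the tool's x, y, z in mm, then the turn, a rotation vector about the tool's x, y, z in degrees, then the closure, from -1 (fully open) to 1 (shut), so that 0 is half open. In form: [[dx, dy, dz, ax, ay, az, claw], ...]. A call has 1 to 12 rows; each row is the pose to reach, as a shift and turn from the pose commanded when the call began, along the tool's axes at that moment; what a row does not reach only later rows make up. A row lasts 1/8 s, in which the tool goes at most 62.5 mm and 10.7 degrees, less where a joint would pass 70% of its speed; a pose out of reach is approached as far as the arm can. A call with a gripper value outside its range is refused whole. The fingers move at their own pace and stop on an object; "grip_force" is the grip in N (left out, the last holds). Time passes only in rows, so rows that repeat a pose let the fingers close. It gives the time, the measured TCP pose, the force and the opening at its end, in the units of the state.
- get_state(): the state, without advancing time (a new reading comes with each control period).
- grab_frame(name): name is "side" or "top"; returns a dict with "img" (480x640x3 uint8, red, green, blue), "range_z" (480x640 float32, m along the optical axis (not along the pixel's ray), 0 where there is no reading), "fovy" (degrees; the focal length in pixels is half the picture's height over the tangent of half this angle, whatever the lens; pixels are square), "cx", "cy" (the principal point, pixels), "rvec" (rotation vector, rad) and "tvec" (3), from world to camera coordinates, as OpenCV has them. Camera axes: x right, y down, z forward; pixel columns grow to the right and rows downward; lengths in m; the calibration is good to about 2 mm. A picture is of the moment at which its call begins.
- job_done(): hands the job in, once; it reports no verdict.
The state is a dict: "t": time; "q": joint angles; "qd": joint speeds; "joint_efforts": joint torques, N m; "eef_pos": TCP position; "ee_rot": TCP orientation; "force": force on the tool from outside, world axes, zero at the start; "moment": the same for the moment, N m; "width": finger opening in m.
Only numpy, scipy, OpenCV 4.12 (cv2) and the standard library are available. Lean on these libraries where they do the work, as an engineer would, in place of code of your own. Each camera call takes 0.05 s, during which the arm holds its last target. There are 200 camera calls.

## Task

Two spare glass bulbs stand in the black rack behind the red-lidded jar and the dropper bottle. First clear the jar and the bottle away onto the cork mat, leaving the bulbs where they are; then set each bulb upright and gently, cap down, in the grey block whose pocket fits it, the large one in the wide pocket and the small one in the narrow one. Only when both bulbs are in their blocks, put the jar back upright on the wide coaster and the bottle on the narrow one, as they stood.

Things in the scene. Friction and masses are not known exactly. Their poses are not given: they have to be found in the camera images.
- jar: clear sample jar with a red lid, standing upright; 57 mm across, 75 mm tall, 0.24 kg. The lid (57 mm across) takes the top 11 mm, the body below is 54 mm across. Origin at the centre of its underside, z up the jar. It starts on the wide coaster.
- bottle: amber dropper bottle with a black dropper cap, standing upright; body 33 mm across up to 70 mm, then a 24 mm collar up to 77 mm and a 13 mm rubber teat up to 102 mm; 0.07 kg. Origin at the centre of its underside, z up. It starts on the narrow coaster.
- bulb_large: large opal-white glass bulb standing on its metal screw cap in the black rack, fragile: it must not be dropped more than about 20 mm nor pressed down with over 30 N; 78 mm tall in all. Cap 30 mm across, 24 mm tall; the glass has a straight band 42 mm across from 40 to 58 mm above the cap's underside (grip it there), with a round dome above. 0.06 kg. Origin at the centre of the cap's underside, z up through the dome.
- bulb_small: small opal-white glass bulb standing on its metal screw cap in the black rack, fragile: it must not be dropped more than about 20 mm nor pressed down with over 30 N; 64 mm tall in all. Cap 16 mm across, 20 mm tall; the glass has a straight band 28 mm across from 34 to 50 mm above the cap's underside (grip it there), with a round dome above. 0.03 kg. Origin at the centre of the cap's underside, z up through the dome. Either bulb may be in either hole of the rack.
- lamp_rack: fixed black rack, 70 x 180 x 14 mm, with two round holes of 40 mm across and 10 mm depth (floor 4 mm above the bench) at y = -50 and +50 mm of its frame. Origin at the centre of its underside, y along its length; its -x side faces the coasters. The bulbs start in its holes.
- jar_coaster: fixed wide round dark steel coaster, 83 mm across; a 4 mm thick floor inside a rim 8 mm high (bench to rim top), 73 mm across inside. The jar's place. Origin at the centre of its underside. About 85 mm in front of the rack.
- bottle_coaster: fixed narrow round dark steel coaster, 59 mm across; a 4 mm thick floor inside a rim 8 mm high (bench to rim top), 49 mm across inside. The bottle's place. Origin at the centre of its underside. 110 mm beside the wide coaster; they may be either way round.
- mat: fixed flat cork mat, 120 (x) x 160 (y) x 4 mm; the place to set the jar and the bottle aside, side by side along its y. Origin at the centre of its underside, so its top is at z = 4 mm.
- cradle_large: fixed grey block, 84 x 84 x 22 mm, with one wide round stepped pocket in its top, for the large bulb: 58 mm across down to 14 mm above the bench, then 40 mm across down to a flat floor 4 mm above the bench, on which the bulb's cap stands. Origin at the centre of its underside, pocket on its z axis.
- cradle_small: fixed grey block, 84 x 84 x 22 mm, with one narrow round stepped pocket in its top, for the small bulb: 46 mm across down to 14 mm above the bench, then 26 mm across down to a flat floor 4 mm above the bench, on which the bulb's cap stands. The large bulb's cap does not go in. Origin at the centre of its underside, pocket on its z axis.

How it is judged:
By the outcome, as a careful person would: the job done as asked, in the order asked, and still so for the second after the job is handed in, with the robot touching nothing.
It also fails if it takes over 141 s, if anything falls off the work surface, if the arm or the gripper's body presses on something with over 40 N, if the wrist force passes 120 N, or if a joint passes its speed limit or range.

## Working session

There is one attempt and no reset: what is moved stays moved. The work goes in short steps, Python scripts to look and compute and a tool call to move; the robot and the scene stay as the last step left them, time stands still between calls to the robot, and variables do not carry over. Pictures are saved under pics/ and viewed, about 12 in all and at most 16, crops included, and the job is handed in when it is done.

Besides the shell and the picture viewer there is one more tool, called after "Call:" by a JSON object that holds its "name" and its "arguments". drive_tool: Moves the arm, as the interface text tells. Its arguments: {"type":"object","properties":{"moves":{"type":"array"},"grip_force":{"type":"number"}},"required":["moves"]}

```bash
ls; mkdir -p pics
cat > h.py <<'E'
import numpy as np,cv2
from station import get_state,grab_frame,job_done,tcp_to_grasp
def cam(f):
    R=cv2.Rodrigues(np.array(f["rvec"],float))[0];t=np.array(f["tvec"],float).ravel()
    return R,t,240/np.tan(np.radians(f["fovy"])/2)
def ray(f,u,v,z):
    R,t,F=cam(f);c=-R.T@t
    d=R.T@np.array([(u-f["cx"])/F,(v-f["cy"])/F,1.]);return c+d*(z-c[2])/d[2]
def cloud(f):
    R,t,F=cam(f);v,u=np.mgrid[:480,:640];Z=f["range_z"]
    P=np.stack([(u-f["cx"])/F*Z,(v-f["cy"])/F*Z,Z],-1)
    return (P-t)@R
def proj(f,p):
    R,t,F=cam(f);q=R@np.array(p)+t;return q[:2]/q[2]*F+[f["cx"],f["cy"]]
def save(f,n): cv2.imwrite(f"pics/{n}.png",f["img"][...,::-1])
E
python3 - <<'E'
from h import *
for n in("top","side"):
    f=grab_frame(n);save(f,n+"0");R,t,F=cam(f);print(n,-R.T@t,R[2],F,f["cx"],f["cy"]); np.savez(n+"0.npz",**f)
s=get_state();print({k:np.round(v,4) for k,v in s.items()}, tcp_to_grasp)
E
```

```text
pics
top [0.43736273 0.01026819 0.88776488] [ 7.22616245e-02  2.58694172e-04 -9.97385678e-01] 442.56398689364937 318.96293476778175 237.25332675632797
side [ 0.10155239 -0.59683151  0.51334371] [ 0.45917121  0.70577125 -0.53948933] 455.1686254157469 330.13174185858935 232.19142846076824
{'t': np.float64(0.1), 'q': array([ 1.6021e+00,  3.5930e-01,  1.1200e-02, -3.0000e-04, -1.2241e+00,
       -2.8810e-01]), 'qd': array([-0.0014, -0.001 ,  0.0023,  0.0009, -0.0003,  0.0003]), 'joint_efforts': array([ 1.00000e-04, -5.84160e+01,  2.93751e+01,  7.01550e+00,
        1.01000e-02, -0.00000e+00]), 'eef_pos': array([0.1714, 0.6527, 0.4039]), 'ee_rot': array([-3.1414e+00, -1.4000e-03, -1.8277e+00]), 'force': array([1.0835, 0.1482, 0.3172]), 'moment': array([ 0.0044,  0.0055, -0.0111]), 'width': np.float64(0.0876)} 0.1593
```

View pics/top0.png

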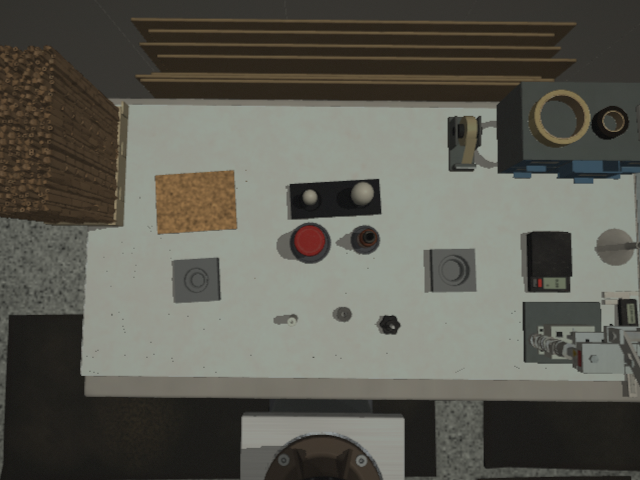

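View pics/side0.png

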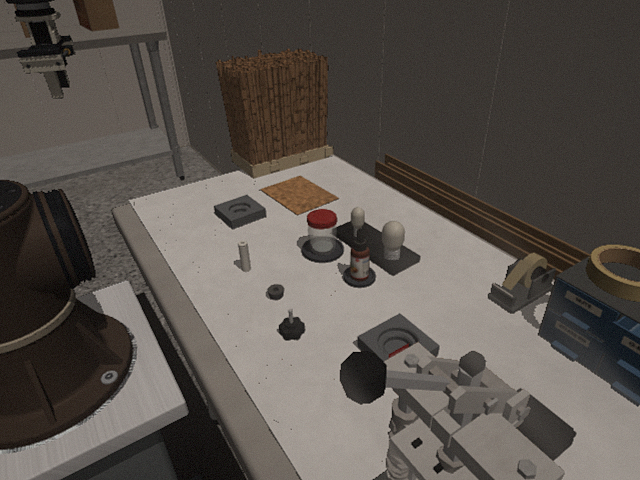

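The top view shows the small bulb at (310,198), the large one at (362,193), the jar at (310,242) and the bottle at (366,238). The mat is at (196,202), the left block at (196,280) with the narrow pocket, and the right block at (453,270) with the wide one. The side view agrees. Next I'll measure these.

```bash
cat > m.py <<'E'
from h import *
f=dict(np.load("top0.npz"));P=cloud(f);hsv=cv2.cvtColor(f["img"],cv2.COLOR_RGB2HSV)
H,S,V=[hsv[...,i].astype(int) for i in range(3)]
def blob(m,seed,box=60):
    b=np.zeros(m.shape,np.uint8);u,v=seed;b[v-box:v+box,u-box:u+box]=m[v-box:v+box,u-box:u+box]
    n,l=cv2.connectedComponents(b);k=l[v,u];return (l==k) if k else b>0
def rep(n,m,z):
    c=cv2.findContours(m.astype(np.uint8),0,1)[0];c=max(c,key=cv2.contourArea)
    c3=np.array([ray(f,*p[0],z)[:2] for p in c],np.float32)*1000
    hl=cv2.convexHull(c3);r=cv2.minAreaRect(hl);e=cv2.fitEllipse(hl) if len(hl)>5 else None
    q=P[m];print(n,"rect",np.round(r[0],1),np.round(r[1],1),round(r[2],1),"ell",np.round(e[0],1),np.round(e[1],1),"zpct",np.round(np.percentile(q[:,2],[5,50,95])*1000,1))
rep("lid",blob((S>120)&((H<10)|(H>170))&(V>60),(310,242),30),.079)
rep("mat",blob((S>90)&(V>100)&(H<25),(196,202)),.004)
g=np.isfinite(P[...,2])
for n,s in(("cradL?",(196,300)),("cradR",(453,252))): 
    v,u=s[1],s[0];print(n,hsv[v-3,u]);print(np.round(P[270:290:3,u,2]*1000,1))
    rep(n,blob((P[...,2]>.012)&(P[...,2]<.035),(s[0]-15,s[1]-5) if n!="cradR" else (s[0],s[1]),45),.022)
rep("rack",blob((V<60),(335,199)),.014)
rep("jc",blob((V<75)|((S>120)&(V>60)),(310,242),32),.008)
rep("bc",blob((V<75),(356,232),20),.008)
for n,s,z in(("bs",(310,198),.054),("bl",(362,193),.061)): 
    m=blob((V>90),s,14 if n=="bs" else 16); rep(n,m,z)
    q=P[m&(P[...,2]>z-.01)];A=np.c_[2*q,np.ones(len(q))];x=np.linalg.lstsq(A,(q**2).sum(1),rcond=None)[0];print(" sphere",np.round(x[:3]*1000,1),np.sqrt(x[3]+x[:3]@x[:3])*1000,"ztop",q[:,2].max())
m=(P[...,2]>.06)&(np.hypot(np.mgrid[:480,:640][1]-366,np.mgrid[:480,:640][0]-238)<20)
q=P[m];print("bottle",np.round(np.c_[q,][np.argsort(-q[:,2])[:12]]*1000,1).tolist(),q.mean(0))
E
python3 m.py
python3 - <<'E'
import cv2
i=cv2.imread('pics/top0.png')
cv2.imwrite('pics/z1.png',cv2.resize(i[170:310,160:480],(800,350),interpolation=cv2.INTER_CUBIC))
E
```

```text
lid rect [490.8  28.7] [55.1 55. ] 0.5 ell [490.6  28.6] [55.3 56.2] zpct [75.7 78.6 80.9]
mat rect [571.2 260.2] [118.3 158.4] 4.4 ell [569.9 257.8] [150.9 210.5] zpct [1.3 3.9 6.4]
cradL? [45 12 84]
[13.2 16.4  3.2  3.8  3.8  4.5 12.8]
cradL? rect [414.6 249.6] [83.9 86.8] 3.9 ell [415.4 251.2] [100.2 110.1] zpct [13.7 21.5 24.2]
cradR [38 11 89]
[ 0.5  1.5  4.9  1.4 13.7 19.1 17.5]
cradR rect [ 437.9 -250.9] [83.7 86.6] 1.2 ell [ 436.  -249.3] [100.7 123.7] zpct [13.1 21.1 24. ]
rack rect [577.9 -20.3] [ 70.5 178.2] 3.9 ell [577.9 -23.3] [ 95.4 212.2] zpct [ 4.9 13.5 16.6]
jc rect [490.6  28.3] [77.8 79.7] 0.5 ell [490.5  29.2] [79.4 80.1] zpct [ 2.9 76.9 80.6]
bc rect [499.4 -77.3] [50.1 47.9] 0.2 ell [498.  -79.8] [54.6 55.9] zpct [  2.4  10.6 100.6]
bs rect [577.2  28.2] [21.1 22.8] 0.5 ell [576.5  28.5] [22.  24.6] zpct [57.5 64.5 67.8]
 sphere [575.1  29.6  56.4] 11.959566133637548 ztop 0.06925902151849204
bl rect [584.5 -72.1] [36.6 35.2] 76.1 ell [584.4 -72.6] [35.  37.7] zpct [69.7 77.2 81.9]
 sphere [ 579.3 -111.1  500.3] 425.6070635463707 ztop 0.8877648816724605
bottle [[437.4, 10.3, 887.8], [437.4, 10.3, 887.8], [437.4, 10.3, 887.8], [437.4, 10.3, 887.8], [437.4, 10.3, 887.8], [497.0, -78.2, 106.0], [498.8, -80.0, 105.1], [497.1, -76.5, 104.6], [500.7, -83.6, 104.5], [497.1, -80.1, 104.5], [498.9, -81.9, 104.2], [495.4, -83.7, 104.1]] [ 0.49517944 -0.07670118  0.09270351]
```

View pics/z1.png

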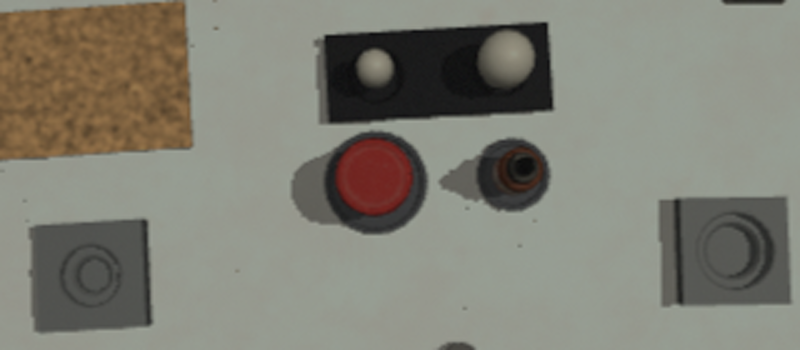

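The crop shows the narrow-pocket block on the left, the wide-pocket block on the right, and both bulbs upright. I'll refine the bulb and pocket positions using both views.

```bash
cat > m2.py <<'E'
from h import *
from scipy.optimize import least_squares
t=dict(np.load("top0.npz"));s=dict(np.load("side0.npz"))
def lit(f,u,v,b,thr):
    g=f["img"].max(2);m=np.zeros(g.shape,np.uint8);m[v-b:v+b,u-b:u+b]=g[v-b:v+b,u-b:u+b]>thr
    l=cv2.connectedComponents(m)[1];return l==l[v,u]
def bb(m):
    y,x=np.nonzero(m);return x.min(),x.max(),y.min(),y.max()
for n,u,v in(("bs",310,198),("bl",364,193)):
    for thr in(55,70,90):print("top",n,thr,bb(lit(t,u,v,22,thr)))
g=t["img"].max(2);print(g[198,294:328]);print(g[193,340:382])
g=s["img"].max(2);print(g[215,340:376]);print(g[233,370:412])
def row(a,thr,o):
    i=np.nonzero(a>thr)[0];return o+(i.min()+i.max())/2
# side view pocket / block by depth: top faces
P=cloud(s)
for n,c in(("cl",(.415,.251)),("cr",(.437,-.252))):
    for nm,f in(("top",t),("side",s)):
        Q=cloud(f);m=(np.abs(Q[...,2]-.022)<.004)&(np.hypot(Q[...,0]-c[0],Q[...,1]-c[1])<.075)
        q=Q[m][:,:2].astype(np.float32)*1000;print(n,nm,len(q),[np.round(x,1) for x in cv2.minAreaRect(q)[:2]],np.round(q.mean(0),1))
for n,h,r in(("bs",.054,.014),("bl",.062,.021)):
    pass
for n,p in(("bs",(.5755,.0295,.046)),("bl",(.582,-.071,.053)),("lid",(.4906,.0287,.079)),("teat",(.498,-.0805,.106))):print(n,proj(t,p),proj(s,p))
E
python3 m2.py
python3 - <<'E'
import cv2
i=cv2.imread('pics/side0.png')
cv2.imwrite('pics/z2.png',cv2.resize(i[180:300,290:450],(800,600),interpolation=cv2.INTER_CUBIC))
E
```

```text
top bs 55 (np.int64(303), np.int64(317), np.int64(189), np.int64(203))
top bs 70 (np.int64(303), np.int64(316), np.int64(190), np.int64(203))
top bs 90 (np.int64(304), np.int64(316), np.int64(190), np.int64(201))
top bl 55 (np.int64(352), np.int64(373), np.int64(182), np.int64(203))
top bl 70 (np.int64(352), np.int64(373), np.int64(182), np.int64(202))
top bl 90 (np.int64(354), np.int64(373), np.int64(182), np.int64(201))
[ 19  19  19  22  17  16  17  18  33  69  92 105 114 121 126 130 132 132
 131 128 122 115  93  53  24  20  18  23  24  28  29  27  28  29]
[ 20  19  19  18  20  19  19  19  19  17  22  54  76  85  93 102 110 117
 121 126 131 135 138 143 144 144 143 141 138 135 131 127 117  85  36  29
  29  30  29  46 123 156]
[163 163 162 162 164 161 158 159 161 165 146  68  68  94 105 110 114 122
 122 127 126 127 119 108 119 169 162 157 159 159 154 157 160 163 158 163]
[ 49  46  44  47  43  52  45  51  47  48  45  45  67  71  78  83  94 100
 106 114 117 122 128 129 126 127 134 136 133 131 129 130 115 109 120 160
 166 164 158 158 159 162]
cl top 1450 [array([414.5, 251. ]), array([83.8, 84.9])] [414.5 250.7]
cl side 622 [array([413.7, 248.2]), array([84.8, 88.8])] [412.4 245.8]
cr top 1189 [array([ 437.7, -252.5]), array([83.8, 85.9])] [ 438.1 -252. ]
cr side 1172 [array([ 438.3, -253.6]), array([86.1, 86. ])] [ 442.1 -242.6]
bs [309.39932249 197.0851159 ] [357.60700904 217.00925713]
bl [362.11385712 193.5524089 ] [393.04953277 235.36960213]
lid [308.98857151 240.08712877] [321.754035   215.53319138]
teat [370.32766246 235.43861068] [360.16700833 227.27105563]
```

View pics/z2.png

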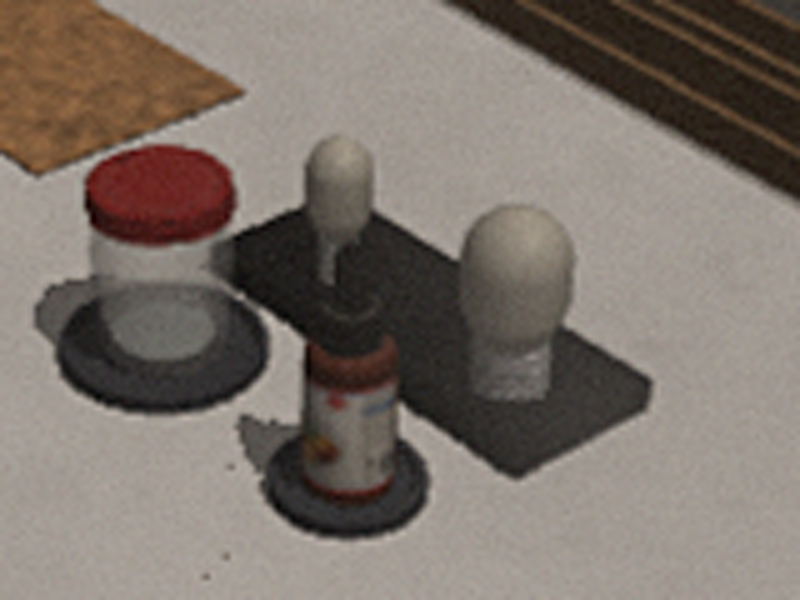

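Positions in mm, from both views:

| Item | x, y |
|---|---|
| Bottle | (498, -80.5) |
| Jar | (490.6, 28.6) |
| Small bulb | (576, 28.5) |
| Large bulb | (582.5, -71.5) |
| Small block | (414.5, 251) |
| Large block | (437.7, -252.5) |
| Mat | (571, 260) |

The side crop confirms the layout, with both bulbs upright. The bottle goes first, with the jaws along y.

Call:
{"name": "drive_tool", "arguments": {"moves": [[174, -334, 0, 0, 0, -14.7, -0.3], [174, -334, 0, 0, 0, -14.7, -0.3], [174, -334, 0, 0, 0, -14.7, -0.3], [174, -334, 0, 0, 0, -14.7, -0.3], [174, -334, 0, 0, 0, -14.7, -0.3], [174, -334, 0, 0, 0, -14.7, -0.3], [174, -334, 0, 0, 0, -14.7, -0.3], [174, -334, 0, 0, 0, -14.7, -0.3]], "grip_force": 20}}

```text
t: 1.1
eef_pos: [0.4505, 0.3994, 0.4043]
ee_rot: [3.141, -0.0, -1.572]
force: [-0.8, 0.5, 0.2]
width: 0.0569
```

Call:
{"name": "drive_tool", "arguments": {"moves": [[480, -48, 0, 0, 0, 0, -0.3], [480, -48, 0, 0, 0, 0, -0.3], [480, -48, 0, 0, 0, 0, -0.3], [480, -48, 0, 0, 0, 0, -0.3], [480, -48, 0, 0, 0, 0, -0.3], [480, -48, 0, 0, 0, 0, -0.3], [480, -48, 0, 0, 0, 0, -0.3], [480, -48, 0, 0, 0, 0, -0.3], [480, -48, 50, 0, 0, 0, -0.3], [480, -48, 50, 0, 0, 0, -0.3]]}}

```text
t: 2.35
eef_pos: [0.4969, -0.0798, 0.3519]
ee_rot: [3.135, -0.001, -1.571]
force: [-0.4, 0.5, 0.6]
width: 0.0567
```

Call:
{"name": "drive_tool", "arguments": {"moves": [[0, 0, 50, 0, 0, 0, -0.3], [0, 0, 90, 0, 0, 0, -0.3], [0, 0, 115, 0, 0, 0, -0.3], [0, 0, 131, 0, 0, 0, -0.3], [0, 0, 131, 0, 0, 0, -0.3], [0, 0, 131, 0, 0, 0, 0.6], [0, 0, 131, 0, 0, 0, 0.6], [0, 0, 131, 0, 0, 0, 0.6], [0, 0, 131, 0, 0, 0, 0.6], [0, 0, 131, 0, 0, 0, 0.6]]}}

```text
t: 3.6
eef_pos: [0.4986, -0.0803, 0.2243]
ee_rot: [-3.14, 0.0, -1.571]
force: [-0.5, 0.1, 5.8]
width: 0.0318
```

Call:
{"name": "drive_tool", "arguments": {"moves": [[0, 0, -10, 0, 0, 0, 0.6], [0, 0, -50, 0, 0, 0, 0.6], [0, 0, -110, 0, 0, 0, 0.6], [0, 0, -110, 0, 0, 0, 0.6], [0, 0, -110, 0, 0, 0, 0.6]]}}

```text
t: 4.22
eef_pos: [0.4977, -0.0804, 0.3339]
ee_rot: [-3.141, 0.001, -1.571]
force: [-0.3, 0.0, -1.5]
width: 0.0316
```

```bash
python3 -c "
from h import *
s=get_state();print(s['force'],s['eef_pos'],s['width'],s['q'])
f=grab_frame('side');save(f,'s1')"
```

```text
[-0.30292064  0.01542938 -1.45521085] [ 0.49767238 -0.08037386  0.33393121] 0.03156417613517931 [ 2.29967062e-01  1.38189941e-01 -4.59012759e-01 -6.04303874e-04
 -9.73154255e-01  1.34047407e+00]
```

View pics/s1.png

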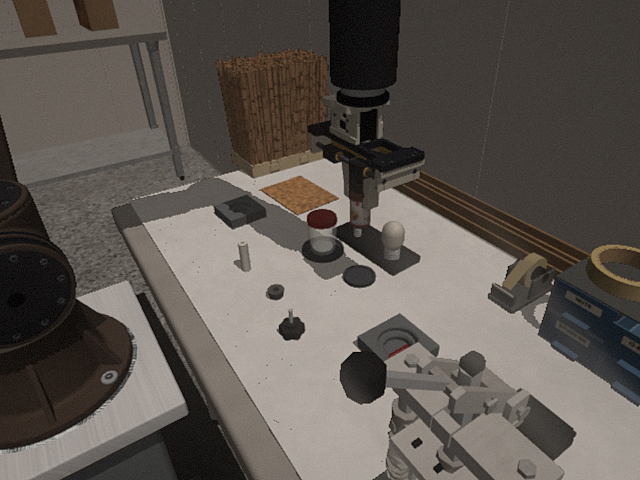

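The bottle is held and clear of everything, at (360,215) in the picture. It goes to the +y half of the mat.

Call:
{"name": "drive_tool", "arguments": {"moves": [[-50, -9, 0, 0, 0, 0, 0.6], [-100, -18, 0, 0, 0, 0, 0.6], [-160, -29, 0, 0, 0, 0, 0.6], [-220, -40, 0, 0, 0, 0, 0.6], [-280, -51, 0, 0, 0, 0, 0.6], [-340, -62, 0, 0, 0, 0, 0.6], [-382, -70, 0, 0, 0, 0, 0.6], [-382, -70, 0, 0, 0, 0, 0.6], [-382, -70, 50, 0, 0, 0, 0.6], [-382, -70, 85, 0, 0, 0, 0.6], [-382, -70, 100, 0, 0, 0, 0.6], [-382, -70, 100, 0, 0, 0, 0.6]]}}

```text
t: 5.78
eef_pos: [0.5681, 0.301, 0.2325]
ee_rot: [3.14, -0.002, -1.571]
force: [0.3, -0.2, 0.3]
width: 0.0317
```

Call:
{"name": "drive_tool", "arguments": {"moves": [[0, 0, 4, 0, 0, 0, 0.6], [0, 0, 7, 0, 0, 0, 0.6], [0, 0, 9, 0, 0, 0, 0.6], [0, 0, 9, 0, 0, 0, 0.6]]}}

```text
t: 6.28
eef_pos: [0.5683, 0.3017, 0.2249]
ee_rot: [-3.141, 0.0, -1.571]
force: [0.6, -0.6, -0.9]
width: 0.0316
```

Call:
{"name": "drive_tool", "arguments": {"moves": [[0, 0, 1, 0, 0, 0, 0.6], [0, 0, 1, 0, 0, 0, 0.2], [0, 0, 1, 0, 0, 0, -0.2], [0, 0, 1, 0, 0, 0, -0.3], [0, 0, 1, 0, 0, 0, -0.3], [0, 0, -40, 0, 0, 0, -0.4], [0, 0, -90, 0, 0, 0, -0.5], [0, 0, -135, 0, 0, 0, -0.6], [0, 0, -135, 0, 0, 0, -0.6], [0, 0, -135, 0, 0, 0, -0.6]]}}

```text
t: 7.52
eef_pos: [0.568, 0.3015, 0.3593]
ee_rot: [3.141, 0.0, -1.571]
force: [0.3, -1.0, -0.8]
width: 0.0697
```

Call:
{"name": "drive_tool", "arguments": {"moves": [[60, 17, 0, 0, 0, 0, -0.8], [120, 34, 0, 0, 0, 0, -0.8], [180, 51, 0, 0, 0, 0, -0.8], [240, 68, 0, 0, 0, 0, -0.8], [273, 77, 20, 0, 0, 0, -0.8], [273, 77, 60, 0, 0, 0, -0.8], [273, 77, 75, 0, 0, 0, -0.8], [273, 77, 75, 0, 0, 0, -0.8]]}}

```text
t: 8.52
eef_pos: [0.4911, 0.0288, 0.2834]
ee_rot: [3.138, -0.002, -1.571]
force: [0.0, 0.3, 0.5]
width: 0.079
```

Call:
{"name": "drive_tool", "arguments": {"moves": [[0, 0, 35, 0, 0, 0, -0.8], [0, 0, 65, 0, 0, 0, -0.8], [0, 0, 82, 0, 0, 0, -0.8], [0, 0, 82, 0, 0, 0, -0.8], [0, 0, 82, 0, 0, 0, 0.2], [0, 0, 82, 0, 0, 0, 0.2], [0, 0, 82, 0, 0, 0, 0.2], [0, 0, 82, 0, 0, 0, 0.2], [0, 0, 75, 0, 0, 0, 0.2], [0, 0, 40, 0, 0, 0, 0.2], [0, 0, -30, 0, 0, 0, 0.2], [0, 0, -30, 0, 0, 0, 0.2]], "grip_force": 30}}

```text
t: 10.02
eef_pos: [0.4923, 0.0291, 0.319]
ee_rot: [-3.135, 0.003, -1.57]
force: [0.6, 0.0, -2.2]
width: 0.0551
```

Call:
{"name": "drive_tool", "arguments": {"moves": [[-30, -10, 0, 0, 0, -10, 0.2], [-60, -20, 0, 0, 0, -20, 0.2], [-90, -30, 0, 0, 0, -30, 0.2], [-120, -45, 0, 0, 0, -40, 0.2], [-150, -60, 0, 0, 0, -50, 0.2], [-180, -75, 0, 0, 0, -60, 0.2], [-193, -82, 0, 0, 0, -70, 0.2], [-193, -82, 0, 0, 0, -80, 0.2], [-193, -82, 0, 0, 0, -90, 0.2], [-193, -82, 40, 0, 0, -90, 0.2], [-193, -82, 80, 0, 0, -90, 0.2], [-193, -82, 80, 0, 0, -90, 0.2]]}}

```text
t: 11.52
eef_pos: [0.5717, 0.2206, 0.2309]
ee_rot: [3.137, 0.007, -0.001]
force: [-0.4, 0.6, -1.3]
width: 0.0552
```

```bash
python3 -c "
from h import *
s=get_state();print(s['force'],s['eef_pos'],s['width'],s['q'])
f=grab_frame('side');save(f,'s2')"
```

```text
[-0.35574505  0.57486245 -1.26054832] [0.57166011 0.22056098 0.23093617] 0.055172806958970456 [ 6.86305607e-01  4.20353299e-01 -3.32555194e-01 -1.17368507e-03
 -8.26098078e-01  2.45500008e+00]
```

View pics/s2.png

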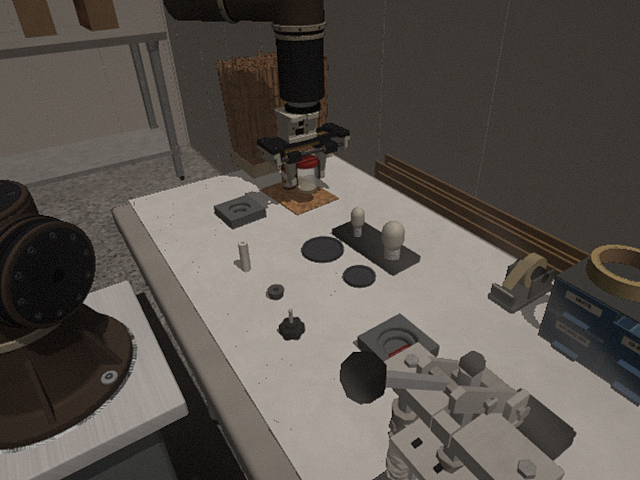

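The jar is over the mat and held upright, and the bulbs are undisturbed. I'll lower it.

Call:
{"name": "drive_tool", "arguments": {"moves": [[0, 0, 12, 0, 0, 0, 0.2], [0, 0, 20, 0, 0, 0, 0.2], [0, 0, 26, 0, 0, 0, 0.2], [0, 0, 26, 0, 0, 0, 0.2]]}}

```text
t: 12.08
eef_pos: [0.5731, 0.2216, 0.2084]
ee_rot: [3.141, 0.001, -0.0]
force: [-0.2, 0.4, -2.7]
width: 0.0555
```

Call:
{"name": "drive_tool", "arguments": {"moves": [[0, 0, 2, 0, 0, 0, 0.2], [0, 0, 4, 0, 0, 0, 0.2], [0, 0, 5, 0, 0, 0, 0.2], [0, 0, 6, 0, 0, 0, 0.2], [0, 0, 6, 0, 0, 0, 0.2]]}}

```text
t: 12.7
eef_pos: [0.5734, 0.2217, 0.2034]
ee_rot: [-3.141, -0.001, 0.0]
force: [-1.1, -1.9, 4.4]
width: 0.0553
```

Call:
{"name": "drive_tool", "arguments": {"moves": [[0, 0, 0, 0, 0, 0, -0.2], [0, 0, 0, 0, 0, 0, -0.6], [0, 0, 0, 0, 0, 0, -0.8], [0, 0, 0, 0, 0, 0, -0.8], [0, 0, -40, 0, 0, 0, -0.8], [0, 0, -100, 0, 0, 0, -0.8], [0, 0, -140, 0, 0, 0, -0.8], [0, 0, -140, 0, 0, 0, -0.8]]}}

```text
t: 13.7
eef_pos: [0.5741, 0.2222, 0.3467]
ee_rot: [-3.138, -0.006, 0.0]
force: [-0.3, -0.4, -0.4]
width: 0.0786
```

Call:
{"name": "drive_tool", "arguments": {"moves": [[0, 22, 0, 0, 0, 10, -0.6], [0, 44, 0, 0, 0, 20, -0.4], [1, 66, 0, 0, 0, 30, -0.36], [1, 88, 0, 0, 0, 40, -0.36], [1, 110, 0, 0, 0, 50, -0.36], [2, 132, 0, 0, 0, 60, -0.36], [2, 154, 0, 0, 0, 70, -0.36], [2, 176, 0, 0, 0, 80, -0.36], [2, 193.5, 0, 0, 0, 90, -0.36], [2, 193.5, 40, 0, 0, 90, -0.36], [2, 193.5, 40, 0, 0, 90, -0.36]]}}

```text
t: 15.08
eef_pos: [0.5738, 0.0275, 0.2993]
ee_rot: [3.135, -0.002, -1.572]
force: [0.0, -0.9, -0.1]
width: 0.0595
```

```bash
python3 -c "
from h import *
f=grab_frame('top');save(f,'t3');f=grab_frame('side')
import cv2
save(f,'s3')
i=cv2.imread('pics/t3.png');j=cv2.imread('pics/s3.png')
cv2.imwrite('pics/z3.png',np.hstack([cv2.resize(i[140:280,150:350],(400,280)),cv2.resize(j[150:290,240:440],(400,280))]))"
```

```text
(no output)
```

View pics/z3.png

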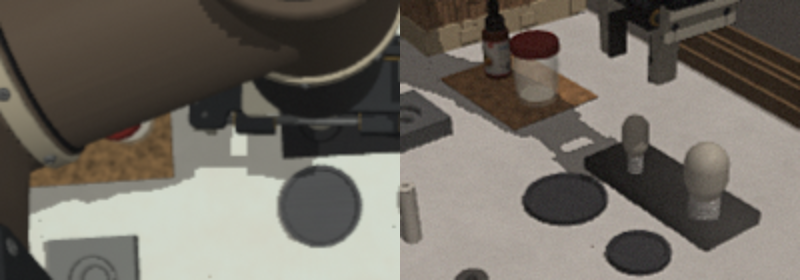

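The jar and bottle stand on the mat, and both bulbs are in the rack. I'll descend on the small bulb.

Call:
{"name": "drive_tool", "arguments": {"moves": [[0, 0, 30, 0, 0, 0, -0.36], [0, 0, 55, 0, 0, 0, -0.36], [0, 0, 65, 0, 0, 0, -0.36], [0, 0, 65, 0, 0, 0, -0.36], [0, 0, 65, 0, 0, 0, -0.36]]}}

```text
t: 15.8
eef_pos: [0.5758, 0.0284, 0.239]
ee_rot: [-3.14, 0.0, -1.571]
force: [0.9, 0.3, 0.5]
width: 0.0596
```

Call:
{"name": "drive_tool", "arguments": {"moves": [[0, 0, 15, 0, 0, 0, -0.36], [0, 0, 27, 0, 0, 0, -0.36], [0, 0, 33, 0, 0, 0, -0.36], [0, 0, 33, 0, 0, 0, -0.36], [0, 0, 33, 0, 0, 0, 0], [0, 0, 33, 0, 0, 0, 0.2], [0, 0, 33, 0, 0, 0, 0.3], [0, 0, 33, 0, 0, 0, 0.6], [0, 0, 33, 0, 0, 0, 0.6], [0, 0, 33, 0, 0, 0, 0.6], [0, 0, 33, 0, 0, 0, 0.6]], "grip_force": 10}}

```text
t: 17.18
eef_pos: [0.5753, 0.0282, 0.2048]
ee_rot: [-3.141, 0.0, -1.571]
force: [-0.3, -0.1, 1.3]
width: 0.0276
```

Call:
{"name": "drive_tool", "arguments": {"moves": [[0, 0, -6, 0, 0, 0, 0.6], [0, 0, -30, 0, 0, 0, 0.6], [0, 0, -70, 0, 0, 0, 0.6], [-30, 22, -80, 0, 0, 0, 0.6], [-75, 54, -80, 0, 0, 0, 0.6], [-120, 87, -80, 0, 0, 0, 0.6], [-165, 119, -80, 0, 0, 0, 0.6], [-205, 148, -80, 0, 0, 0, 0.6], [-223, 161, -80, 0, 0, 0, 0.6], [-223, 161, -80, 0, 0, 0, 0.6], [-223, 161, -80, 0, 0, 0, 0.6]]}}

```text
t: 18.55
eef_pos: [0.4144, 0.2509, 0.2848]
ee_rot: [3.142, -0.0, -1.571]
force: [-0.0, -0.7, -0.3]
width: 0.0277
```

```bash
python3 -c "
from h import *
s=get_state();print(s['force'],s['eef_pos'],s['width'])
f=grab_frame('side');save(f,'s4');j=f['img'][...,::-1]
cv2.imwrite('pics/z4.png',cv2.resize(j[120:260,160:360],(800,560),interpolation=2))"
```

```text
[-0.00823692 -0.71333779 -0.27688141] [0.41437635 0.2509202  0.28478153] 0.027660752726686003
```

View pics/z4.png

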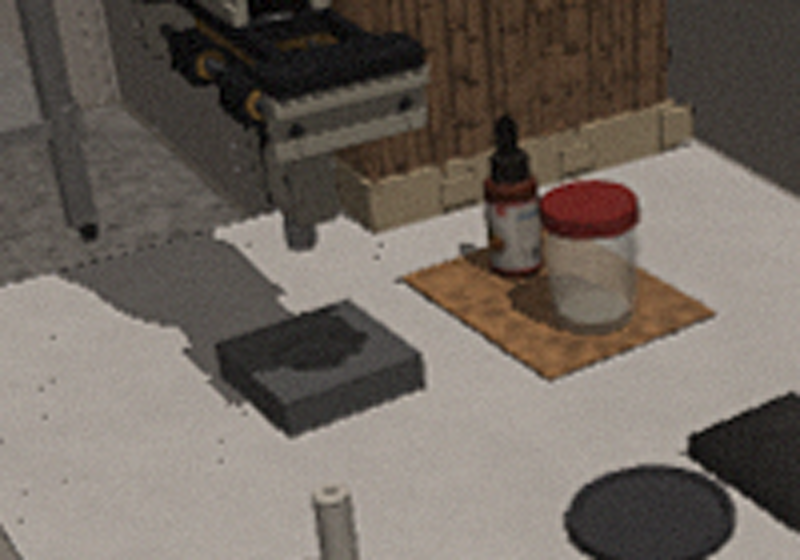

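```bash
python3 -c "
from h import *
f=grab_frame('side')
for z in(.085,.105,.125,.107): 
  u=proj(f,(.4144,.2509,z));print(z,u,(u-[160,120])*4)
print(proj(f,(.4144,.2509,.2848)))
i=cv2.imread('pics/s4.png');j=cv2.imread('pics/side0.png')
cv2.imwrite('pics/z5.png',np.hstack([cv2.resize(i[140:240,180:280],(400,400),interpolation=2),cv2.resize(i[180:280,320:420],(400,400),interpolation=2)]))"
```

```text
0.085 [235.36351026 180.63705684] [301.45404102 242.54822737]
0.105 [234.12208106 172.09532493] [296.48832422 208.3812997 ]
0.125 [232.85249571 163.35986289] [291.40998285 173.43945157]
0.107 [233.99640519 171.23060423] [295.98562077 204.92241691]
[221.57130425  85.73891348]
```

View pics/z5.png

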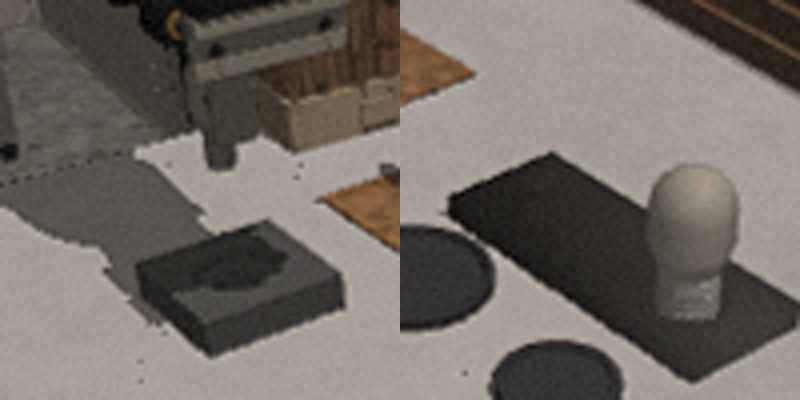

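The rack now shows only the large bulb. The rounded stub at (235,180) is the small bulb's cap, hanging straight in the gripper at the predicted place, so I'll lower it into the narrow pocket.

Call:
{"name": "drive_tool", "arguments": {"moves": [[0, 0, 30, 0, 0, 0, 0.6], [0, 0, 55, 0, 0, 0, 0.6], [0, 0, 68, 0, 0, 0, 0.6], [0, 0, 74, 0, 0, 0, 0.6], [0, 0, 77, 0, 0, 0, 0.6], [0, 0, 78, 0, 0, 0, 0.6], [0, 0, 79, 0, 0, 0, 0.6], [0, 0, 79, 0, 0, 0, 0.6]]}}

```text
t: 19.65
eef_pos: [0.4143, 0.2513, 0.206]
ee_rot: [-3.141, 0.0, -1.571]
force: [0.6, 0.3, -0.3]
width: 0.0273
```

Call:
{"name": "drive_tool", "arguments": {"moves": [[0, 0, 0.5, 0, 0, 0, 0.6], [0, 0, 1, 0, 0, 0, 0.6], [0, 0, 1, 0, 0, 0, 0.6]]}}

```text
t: 20.02
eef_pos: [0.4143, 0.2513, 0.2048]
ee_rot: [-3.141, 0.0, -1.571]
force: [-0.2, -0.2, 1.3]
width: 0.0279
```

Call:
{"name": "drive_tool", "arguments": {"moves": [[0, 0, 0, 0, 0, 0, 0.2], [0, 0, 0, 0, 0, 0, 0], [0, 0, 0, 0, 0, 0, -0.3], [0, 0, 0, 0, 0, 0, -0.36], [0, 0, -20, 0, 0, 0, -0.36], [0, 0, -60, 0, 0, 0, -0.4], [0, 0, -115, 0, 0, 0, -0.5], [0, 0, -115, 0, 0, 0, -0.6], [0, 0, -115, 0, 0, 0, -0.6]]}}

```text
t: 21.15
eef_pos: [0.414, 0.251, 0.3197]
ee_rot: [-3.142, 0.001, -1.571]
force: [-0.1, -0.1, -0.4]
width: 0.0698
```

Call:
{"name": "drive_tool", "arguments": {"moves": [[40, -21, 0, 0, 0, 0, -0.8], [95, -50, 0, 0, 0, 0, -0.8], [150, -78, 0, 0, 0, 0, -0.8], [205, -107, 0, 0, 0, 0, -0.8], [260, -136, 0, 0, 0, 0, -0.8], [305, -159, 0, 0, 0, 0, -0.8], [322.5, -168, 0, 0, 0, 0, -0.8], [322.5, -168, 0, 0, 0, 0, -0.8], [322.5, -168, 0, 0, 0, 0, -0.8]]}}

```text
t: 22.28
eef_pos: [0.5817, -0.0706, 0.3189]
ee_rot: [3.14, -0.0, -1.571]
force: [0.2, -0.4, 0.4]
width: 0.0788
```

```bash
python3 -c "
from h import *
s=get_state();print(s['force'],s['eef_pos'],s['width'])
f=grab_frame('top');save(f,'t6');f2=grab_frame('side');save(f2,'s6')
i=cv2.imread('pics/t6.png');j=cv2.imread('pics/s6.png')
cv2.imwrite('pics/z6.png',np.hstack([cv2.resize(i[240:320,150:250],(400,320),interpolation=2),cv2.resize(j[170:250,200:300],(400,320),interpolation=2)]))"
```

```text
[ 0.19403376 -0.39892149  0.42132376] [ 0.58170114 -0.07064409  0.3189066 ] 0.07877183388023207
```

View pics/z6.png

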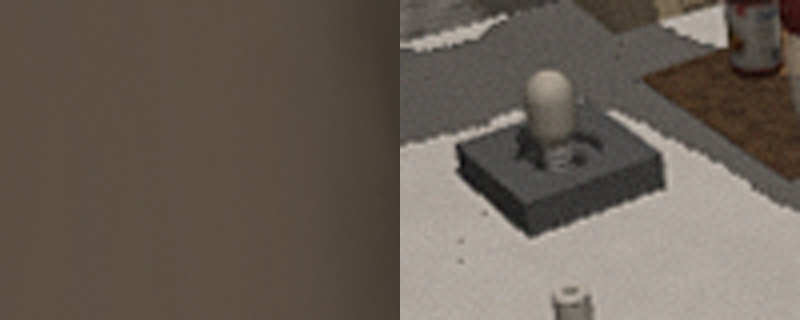

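The side crop shows the small bulb standing upright in its pocket (the arm blocks the top view). Next is the large bulb.

Call:
{"name": "drive_tool", "arguments": {"moves": [[0, 0, 45, 0, 0, 0, -0.8], [0, 0, 80, 0, 0, 0, -0.8], [0, 0, 100, 0, 0, 0, -0.8], [0, 0, 107, 0, 0, 0, -0.8], [0, 0, 107, 0, 0, 0, -0.8], [0, 0, 107, 0, 0, 0, -0.4], [0, 0, 107, 0, 0, 0, -0.1], [0, 0, 107, 0, 0, 0, 0.1], [0, 0, 107, 0, 0, 0, 0.3], [0, 0, 107, 0, 0, 0, 0.3], [0, 0, 107, 0, 0, 0, 0.3]], "grip_force": 12}}

```text
t: 23.75
eef_pos: [0.5823, -0.0713, 0.2128]
ee_rot: [-3.141, -0.0, -1.571]
force: [-0.5, 0.5, 1.7]
width: 0.042
```

Call:
{"name": "drive_tool", "arguments": {"moves": [[0, 0, -6, 0, 0, 0, 0.3], [0, 0, -30, 0, 0, 0, 0.3], [0, 0, -70, 0, 0, 0, 0.3], [25, 20, -80, 0, 0, 0, 0.3], [65, 52, -80, 0, 0, 0, 0.3], [105, 84, -80, 0, 0, 0, 0.3], [145, 116, -80, 0, 0, 0, 0.3], [175, 139, -80, 0, 0, 0, 0.3], [181, 144.5, -80, 0, 0, 0, 0.3], [181, 144.5, -80, 0, 0, 0, 0.3], [181, 144.5, -80, 0, 0, 0, 0.3]]}}

```text
t: 25.12
eef_pos: [0.4383, -0.2518, 0.2928]
ee_rot: [-3.141, -0.0, -1.57]
force: [-0.3, 0.1, -1.3]
width: 0.0415
```

```bash
python3 -c "
from h import *
s=get_state();print(s['force'],s['eef_pos'],s['width'],s['q'])
f=grab_frame('side');save(f,'s7');print(proj(f,(.4377,-.2525,.084)),proj(f,(.4377,-.2525,.022)))
cv2.imwrite('pics/z7.png',cv2.resize(f['img'][180:380,290:490,::-1],(600,600),interpolation=2))"
```

```text
[-0.25212899  0.12246451 -1.30072691] [ 0.4383179  -0.25177554  0.29278701] 0.04146978313179972 [-1.32194239e-01  1.86912650e-01 -5.08972816e-01  2.82007082e-05
 -8.74526608e-01  1.70345159e+00]
[399.86389898 308.00182771] [397.14803796 340.03429355]
```

View pics/z7.png

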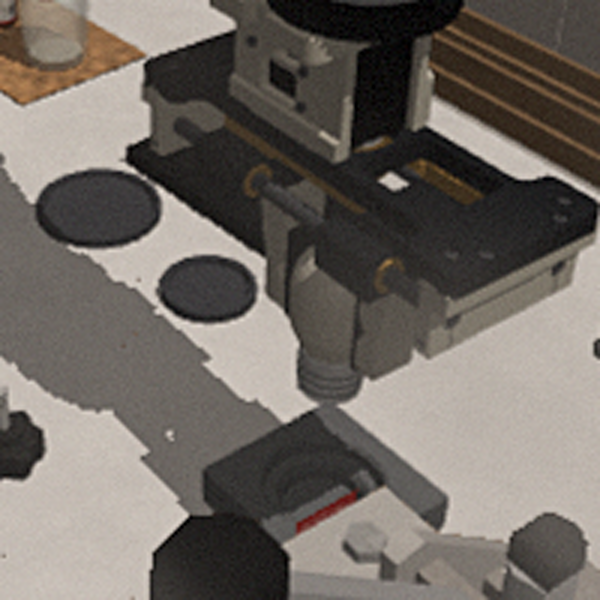

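The large bulb's cap is at (400,308), as predicted, and the pocket is centred near (398,340), also as predicted. I'll lower it.

Call:
{"name": "drive_tool", "arguments": {"moves": [[1, 0, 30, 0, 0, 0, 0.3], [1, 0, 55, 0, 0, 0, 0.3], [1, 0, 68, 0, 0, 0, 0.3], [1, 0, 74, 0, 0, 0, 0.3], [1, 0, 77, 0, 0, 0, 0.3], [1, 0, 78, 0, 0, 0, 0.3], [1, 0, 79, 0, 0, 0, 0.3], [1, 0, 79.5, 0, 0, 0, 0.3], [1, 0, 79.5, 0, 0, 0, 0.3]]}}

```text
t: 26.3
eef_pos: [0.4377, -0.2533, 0.2134]
ee_rot: [-3.141, -0.0, -1.571]
force: [-1.3, 0.1, -0.1]
width: 0.0415
```

Call:
{"name": "drive_tool", "arguments": {"moves": [[0, 0, 0.5, 0, 0, 0, 0.3], [0, 0, 0.5, 0, 0, 0, 0.3], [0, 0, 0.5, 0, 0, 0, 0], [0, 0, 0.5, 0, 0, 0, -0.3], [0, 0, 0.5, 0, 0, 0, -0.6], [0, 0, 0.5, 0, 0, 0, -0.8], [0, 0, 0.5, 0, 0, 0, -0.8], [0, 0, -20, 0, 0, 0, -0.8], [0, 0, -70, 0, 0, 0, -0.8], [0, 0, -120, 0, 0, 0, -0.8], [0, 0, -120, 0, 0, 0, -0.8]]}}

```text
t: 27.68
eef_pos: [0.4388, -0.2536, 0.3374]
ee_rot: [-3.134, -0.002, -1.57]
force: [-0.1, 1.2, -0.1]
width: 0.0792
```

Call:
{"name": "drive_tool", "arguments": {"moves": [[-45, -13, 0, 0, 0, -8, -0.8], [-95, -27, 0, 0, 0, -17, -0.8], [-145, -41, 0, 0, 0, -26, -0.8], [-195, -55, 0, 0, 0, -35, -0.8], [-245, -70, 0, 0, 0, -44, -0.8], [-295, -84, 0, 0, 0, -53, -0.8], [-345, -98, 0, 0, 0, -62, -0.8], [-395, -112, 0, 0, 0, -71, -0.8], [-445, -126, 0, 0, 0, -80, -0.8], [-475.5, -135, 0, 0, 0, -90, -0.8], [-475.5, -135, 0, 0, 0, -90, -0.8], [-475.5, -135, 0, 0, 0, -90, -0.8]]}}

```text
t: 29.18
eef_pos: [0.5724, 0.2218, 0.3322]
ee_rot: [3.141, 0.002, -0.002]
force: [0.8, 1.0, 0.1]
width: 0.0788
```

```bash
python3 -c "
from h import *
s=get_state();print(s['force'],s['eef_pos'],s['width'],s['q'])
f=grab_frame('side');save(f,'s8');t=grab_frame('top');save(t,'t8')
for n,g in(('side',f),('top',t)):
  P=cloud(g)
  for c in((.4145,.251),(.4377,-.2535)):
    m=(np.hypot(P[...,0]-c[0],P[...,1]-c[1])<.02)&(P[...,2]<.12)&(P[...,2]>.03);q=P[m]
    print(n,c,len(q),np.round(np.percentile(q[:,2],[50,98]),4) if len(q) else '')
cv2.imwrite('pics/z8.png',np.hstack([cv2.resize(f['img'][170:370,200:450,::-1],(500,400),interpolation=2),cv2.resize(t['img'][220:320,415:490,::-1],(300,400),interpolation=2)]))"
```

```text
[0.8075778  1.04729065 0.10142565] [0.57236292 0.22181761 0.33221599] 0.07877971306745983 [ 6.87429083e-01  3.14466424e-01 -2.26404009e-01 -2.57516384e-04
 -1.03171821e+00  2.45236057e+00]
side (0.4145, 0.251) 208 [0.0518 0.067 ]
side (0.4377, -0.2535) 654 [0.0725 0.0812]
top (0.4145, 0.251) 206 [0.0625 0.0686]
top (0.4377, -0.2535) 336 [0.0764 0.0827]
```

View pics/z8.png

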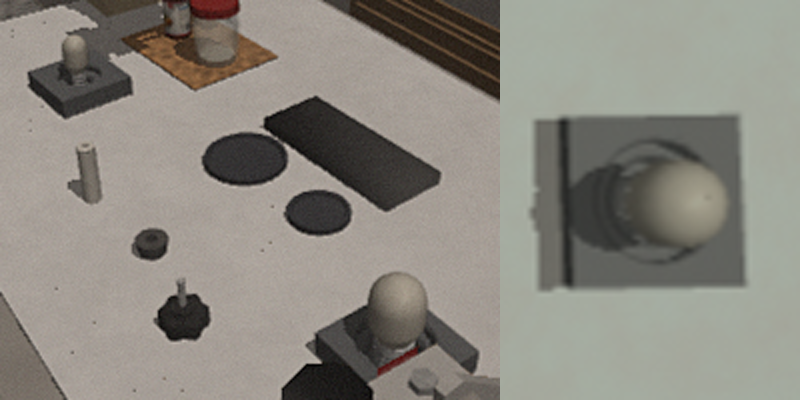

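Both bulbs are upright and seated: their tops measure 0.068 and 0.082 m, as expected with the caps on the pocket floors. Now I'll return the jar.

Call:
{"name": "drive_tool", "arguments": {"moves": [[1, 0, 50, 0, 0, 0, -0.8], [1, 0, 95, 0, 0, 0, -0.8], [1, 0, 120, 0, 0, 0, -0.8], [1, 0, 129, 0, 0, 0, -0.8], [1, 0, 129, 0, 0, 0, -0.8], [1, 0, 129, 0, 0, 0, 0.2], [1, 0, 129, 0, 0, 0, 0.2], [1, 0, 129, 0, 0, 0, 0.2], [1, 0, 129, 0, 0, 0, 0.2], [1, 0, 129, 0, 0, 0, 0.2]], "grip_force": 30}}

```text
t: 30.52
eef_pos: [0.5739, 0.2224, 0.205]
ee_rot: [-3.141, -0.001, 0.0]
force: [-0.7, -0.9, 6.5]
width: 0.0558
```

Call:
{"name": "drive_tool", "arguments": {"moves": [[0, 0, -10, 0, 0, 0, 0.2], [0, 0, -60, 0, 0, 0, 0.2], [0, 0, -100, 0, 0, 10, 0.2], [-10, 24, -100, 0, 0, 20, 0.2], [-21, 48, -100, 0, 0, 30, 0.2], [-32, 74, -100, 0, 0, 40, 0.2], [-43, 100, -100, 0, 0, 50, 0.2], [-54, 126, -100, 0, 0, 60, 0.2], [-65, 152, -100, 0, 0, 70, 0.2], [-76, 178, -100, 0, 0, 80, 0.2], [-83, 194, -100, 0, 0, 90, 0.2], [-83, 194, -100, 0, 0, 90, 0.2]]}}

```text
t: 32.02
eef_pos: [0.49, 0.0272, 0.3044]
ee_rot: [3.141, 0.0, -1.573]
force: [-0.9, 0.1, -1.7]
width: 0.0556
```

Call:
{"name": "drive_tool", "arguments": {"moves": [[0, 0, 40, 0, 0, 0, 0.2], [0, 0, 75, 0, 0, 0, 0.2], [0, 0, 92, 0, 0, 0, 0.2], [0, 0, 96, 0, 0, 0, 0.2], [0, 0, 98, 0, 0, 0, 0.2], [0, 0, 99, 0, 0, 0, 0.2], [0, 0, 99, 0, 0, 0, 0.2]]}}

```text
t: 32.9
eef_pos: [0.4909, 0.0283, 0.2058]
ee_rot: [-3.14, 0.001, -1.571]
force: [0.3, -0.4, -2.2]
width: 0.0559
```

Call:
{"name": "drive_tool", "arguments": {"moves": [[0, 0, 1, 0, 0, 0, 0.2], [0, 0, 2, 0, 0, 0, 0.2], [0, 0, 2.5, 0, 0, 0, 0.2], [0, 0, 2.5, 0, 0, 0, 0.2]]}}

```text
t: 33.4
eef_pos: [0.4914, 0.0284, 0.2049]
ee_rot: [-3.139, 0.0, -1.57]
force: [-5.8, 0.5, 20.9]
width: 0.0558
```

Call:
{"name": "drive_tool", "arguments": {"moves": [[0, 0, -2, 0, 0, 0, 0.2], [0, 0, -2, 0, 0, 0, -0.2], [0, 0, -2, 0, 0, 0, -0.6], [0, 0, -2, 0, 0, 0, -0.8], [0, 0, -2, 0, 0, 0, -0.8], [0, 0, -40, 0, 0, 0, -0.8], [0, 0, -90, 0, 0, 0, -0.8], [0, 0, -140, 0, 0, 0, -0.7], [0, 0, -140, 0, 0, 0, -0.6]]}}

```text
t: 34.52
eef_pos: [0.4918, 0.0286, 0.3467]
ee_rot: [-3.134, 0.003, -1.57]
force: [0.0, 0.6, -0.7]
width: 0.0714
```

Call:
{"name": "drive_tool", "arguments": {"moves": [[-50, -14, 0, 0, 0, 0, -0.36], [-105, -29, 0, 0, 0, 0, -0.36], [-160, -45, 0, 0, 0, 0, -0.36], [-215, -60, 0, 0, 0, 0, -0.36], [-260, -73, 0, 0, 0, 0, -0.36], [-273, -77, 0, 0, 0, 0, -0.36], [-273, -77, 0, 0, 0, 0, -0.36], [-273, -77, 0, 0, 0, 0, -0.36]]}}

```text
t: 35.52
eef_pos: [0.5674, 0.3, 0.3423]
ee_rot: [3.141, -0.001, -1.572]
force: [0.3, 0.0, 1.1]
width: 0.0598
```

```bash
python3 -c "
from h import *
s=get_state();print(s['force'],s['eef_pos'],s['width'])
f=grab_frame('side');save(f,'s9')
cv2.imwrite('pics/z9.png',cv2.resize(f['img'][130:310,200:440,::-1],(800,600),interpolation=2))"
```

```text
[0.27435214 0.03317419 1.07853592] [0.56743875 0.29998449 0.34232115] 0.05982946165219582
```

View pics/z9.png

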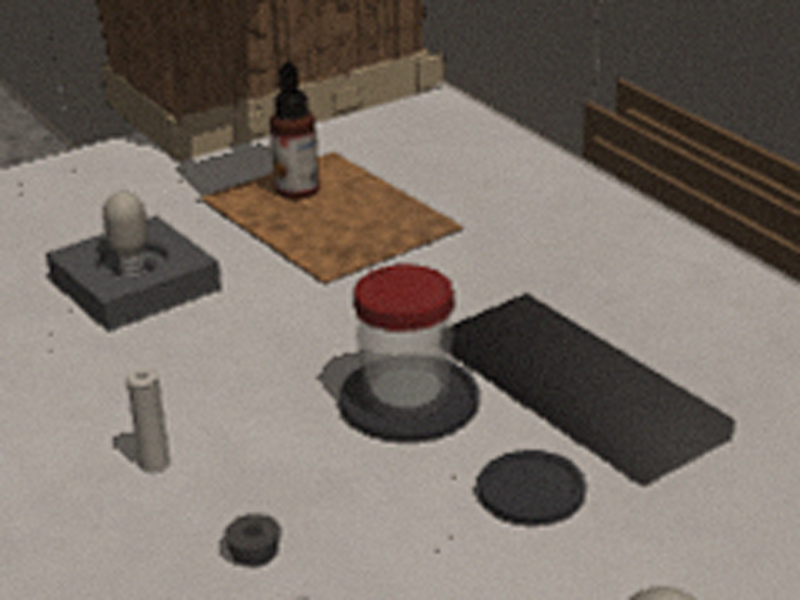

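The jar stands upright in the wide coaster at (320,240), and the bottle is still on the mat. I'll fetch the bottle.

Call:
{"name": "drive_tool", "arguments": {"moves": [[-1, -1, 45, 0, 0, 0, -0.36], [-1, -1, 85, 0, 0, 0, -0.36], [-1, -1, 109, 0, 0, 0, -0.36], [-1, -1, 117, 0, 0, 0, -0.36], [-1, -1, 117, 0, 0, 0, -0.36], [-1, -1, 117, 0, 0, 0, 0.6], [-1, -1, 117, 0, 0, 0, 0.6], [-1, -1, 117, 0, 0, 0, 0.6], [-1, -1, 117, 0, 0, 0, 0.6], [-1, -1, 117, 0, 0, 0, 0.6]], "grip_force": 20}}

```text
t: 36.83
eef_pos: [0.569, 0.3023, 0.2261]
ee_rot: [-3.141, 0.0, -1.571]
force: [0.4, -0.2, 3.7]
width: 0.0315
```

Call:
{"name": "drive_tool", "arguments": {"moves": [[0, 0, -10, 0, 0, 0, 0.6], [0, 0, -60, 0, 0, 0, 0.6], [0, 0, -115, 0, 0, 0, 0.6], [40, 7, -115, 0, 0, 0, 0.6], [90, 17, -115, 0, 0, 0, 0.6], [140, 26, -115, 0, 0, 0, 0.6], [195, 36, -115, 0, 0, 0, 0.6], [250, 46, -115, 0, 0, 0, 0.6], [305, 57, -115, 0, 0, 0, 0.6], [355, 66, -115, 0, 0, 0, 0.6], [382.5, 71, -115, 0, 0, 0, 0.6], [382.5, 71, -115, 0, 0, 0, 0.6]]}}

```text
t: 38.33
eef_pos: [0.497, -0.0819, 0.3411]
ee_rot: [-3.142, 0.0, -1.574]
force: [0.6, -0.3, -0.5]
width: 0.0317
```

Call:
{"name": "drive_tool", "arguments": {"moves": [[0, 0, 45, 0, 0, 0, 0.6], [0, 0, 85, 0, 0, 0, 0.6], [0, 0, 105, 0, 0, 0, 0.6], [0, 0, 111, 0, 0, 0, 0.6], [0, 0, 113, 0, 0, 0, 0.6], [0, 0, 114, 0, 0, 0, 0.6], [0, 0, 114.5, 0, 0, 0, 0.6], [0, 0, 114.5, 0, 0, 0, 0.6]]}}

```text
t: 39.33
eef_pos: [0.4978, -0.0803, 0.2266]
ee_rot: [-3.141, 0.0, -1.571]
force: [-0.1, 0.2, -0.6]
width: 0.0316
```

Call:
{"name": "drive_tool", "arguments": {"moves": [[0, 0, 0.7, 0, 0, 0, 0.6], [0, 0, 1, 0, 0, 0, 0.6], [0, 0, 1, 0, 0, 0, 0.2], [0, 0, 1, 0, 0, 0, -0.2], [0, 0, 1, 0, 0, 0, -0.3], [0, 0, 1, 0, 0, 0, -0.36], [0, 0, -40, 0, 0, 0, -0.4], [0, 0, -90, 0, 0, 0, -0.5], [0, 0, -150, 0, 0, 0, -0.6], [0, 0, -170, 0, 0, 0, -0.6], [0, 0, -170, 0, 0, 0, -0.6]]}}

```text
t: 40.7
eef_pos: [0.4979, -0.0802, 0.3981]
ee_rot: [-3.138, 0.001, -1.571]
force: [-1.0, 0.2, 0.2]
width: 0.0701
```

Call:
{"name": "drive_tool", "arguments": {"moves": [[-60, 0, 0, 0, 0, 0, -0.6], [-120, 0, 0, 0, 0, 0, -0.6], [-180, 0, 0, 0, 0, 0, -0.6], [-240, 0, 0, 0, 0, 0, -0.6], [-300, 0, 0, 0, 0, 0, -0.6], [-360, 0, 0, 0, 0, 0, -0.6], [-420, 0, 0, 0, 0, 0, -0.6], [-420, 0, 0, 0, 0, 0, -0.6], [-420, 0, 0, 0, 0, 0, -0.6], [-420, 0, 0, 0, 0, 0, -0.6]]}}

```text
t: 41.95
eef_pos: [0.4978, 0.3387, 0.3957]
ee_rot: [3.141, -0.001, -1.572]
force: [-0.3, 0.9, -0.1]
width: 0.0702
```

```bash
python3 -c "
from h import *
s=get_state();print(s['force'],s['eef_pos'],s['qd'])
f=grab_frame('side');save(f,'s10');t=grab_frame('top');save(t,'t10')
for n,g in(('side',f),('top',t)):
  P=cloud(g)
  for c in((.4145,.251),(.4377,-.2535),(.4906,.0286),(.498,-.0805)):
    m=(np.hypot(P[...,0]-c[0],P[...,1]-c[1])<.02)&(P[...,2]<.15)&(P[...,2]>.03);q=P[m]
    print(n,c,len(q),np.round(np.percentile(q[:,2],[50,98]),4) if len(q) else '')
cv2.imwrite('pics/z10.png',np.hstack([cv2.resize(f['img'][150:390,200:440,::-1],(400,400),interpolation=2),cv2.resize(t['img'][150:320,260:430,::-1],(400,400),interpolation=2)]))"
```

```text
[-0.28861449  0.85423526 -0.05535935] [0.49778411 0.33870726 0.39567554] [-5.91396698e-03 -8.60313058e-03  4.63828346e-03  2.56583312e-03
 -3.02448115e-05 -2.97621912e-04]
side (0.4145, 0.251) 206 [0.0523 0.0672]
side (0.4377, -0.2535) 665 [0.0725 0.0812]
side (0.4906, 0.0286) 181 [0.0781 0.0796]
side (0.498, -0.0805) 569 [0.0628 0.1014]
top (0.4145, 0.251) 206 [0.0623 0.0686]
top (0.4377, -0.2535) 338 [0.0765 0.0826]
top (0.4906, 0.0286) 371 [0.0784 0.0814]
top (0.498, -0.0805) 270 [0.0664 0.104 ]
```

View pics/z10.png

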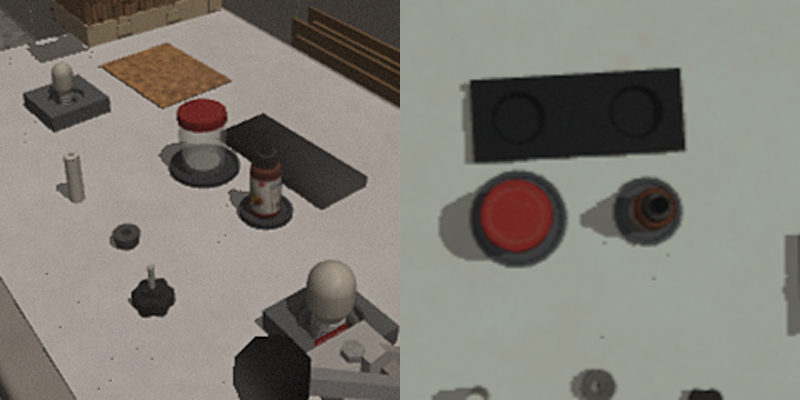

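The jar and bottle stand upright inside their coasters, centred as they were. Both bulbs are in their blocks, the mat and rack are empty, and the arm is clear.

```bash
python3 -c "
from h import *
print(job_done())"
```

```text
the job is handed in; nothing more can be done
None
```

The job is done and handed in at about 42 s of the 141 s allowed. I moved the bottle and then the jar onto the mat. The small bulb then went into the narrow-pocket block and the large bulb into the wide-pocket block. Last, the jar went back on the wide coaster and the bottle on the narrow one.

**Last checks:** both cameras show all four upright in their places, the mat and rack empty and the arm clear. Measured tops agree within about 3 mm with standing on the 4 mm floors: small bulb 67–69 mm, large bulb 81–83 mm, jar 80–81 mm, bottle 101–104 mm.

**Forces:** the jar met its coaster with about 21 N at the wrist, the highest reading I saw, and I eased off before releasing it. With the bulbs, wrist readings stayed under 2 N. No check failed or disagreed beyond the 2–3 mm camera error.

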